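Put the seasonings away in the countertop drawer

TASK

The salt shaker and the small spice jar belong in the open drawer of the little wooden unit on the counter: stand them upright in its two empty front compartments, one in each (either way round), setting them down rather than dropping them. Then, with both inside, slide the drawer gently until it is fully shut, and leave everything else where it stands.

Things in the scene. Friction and masses are not known exactly. Their poses are not given: they have to be found in the camera images.
- unit: Fixed pale wooden one-drawer unit, 160 deep x 210 wide x 138 mm high, open front, standing sideways: its drawer opens to the robot's right. Origin under the middle of its front edge at counter height; x axis toward its back (the way the drawer shuts), y roughly toward the robot, z up. Solid top, underside at 128 mm. Wall cabinets overhang from about world x = 0.6 on: keep elbow and wrist clear.
- drawer (a joint): Opening of the drawer in m: 0 is fully shut (stopped there), 0.13 fully open; starts 0.10 to 0.13 open. It slides straight along the unit's x axis with about 3 N friction, no spring or latch. Drawer front panel: 186 wide, 12 mm thick, from 14 to 84 mm above the counter, and flush with the unit's front edge when shut.
- cell_near (a point): On the drawer floor (18 mm above the counter), centre of the front compartment nearer the robot; axes as the unit's, moves with the drawer. The compartment is 70 mm front to back (x) and 84 mm wide (y). Its front wall is the drawer's front panel (top 66 mm above the drawer floor), outer wall rises 48 mm, the other dividers 38 mm above the drawer floor. Behind it is a shallow rear compartment that holds a row of tea lights, fixed, 14 mm high.
- cell_far (a point): The same for the front compartment farther from the robot, 90 mm from cell_near; mirror image.
- pull (a point): Middle of the outer face, away from the unit, of the steel edge pull, a lip 100 mm wide, 14 mm high, standing 12 mm out from the top of the drawer front; this point is 77 mm above the counter, axes as the unit's. A push here along the unit's x axis shuts the drawer; shut, the point is 12 mm in front of the unit's front edge (unit x = -0.012).
- salt: Salt shaker, clear below with a narrower pale domed perforated top; 90 mm high, round, body 44 mm diameter up to 70 mm, top 34 mm diameter from 74 to about 85 mm. Origin at the centre of its underside, z up its axis. About 0.1 kg; stands loose on the counter.
- spice: Small spice jar with a dark cap; 105 mm high, round, 42 mm body, cap 44 mm diameter from 85 to 105 mm. Origin at the centre of its underside, z up its axis. About 0.11 kg; stands loose on the counter.
- storage_jar: Bystander: wider storage jar with a flat lid, 64 mm diameter, 82 mm high; it stands among the shaker and the spice jar (the three swap places). Origin at underside centre. Stays where it is.
- mill: Bystander: pepper mill, 58 mm diameter, 170 mm high, origin at underside centre.
- oil: Bystander: oil bottle, 62 mm diameter, 264 mm high, at the back of the counter, origin at underside centre.
- bowl: Bystander: mixing bowl, 184 mm diameter, 71 mm high, far left, origin at underside centre.
- slotted_spoon: Bystander: slotted spoon lying flat at the back, 317 mm along its x axis, 66 mm wide, 22 mm high, origin at underside centre.
Mind the look-alikes: they are no part of the job. What is shaped like the spice but blue is not meant.

How it is judged:
By the outcome, as a careful person would: the job done as asked, in the order asked, and still so for the second after the job is handed in, with the robot touching nothing.
It also fails if it takes over 72 s, if anything falls off the work surface, if the arm or the gripper's body presses on something with over 40 N, if the wrist force passes 120 N, or if a joint passes its speed limit or range.

ROBOT

A 7-joint arm with a two-finger parallel gripper is mounted at the origin on a cart in front of the work surface, level with it; the furniture and walls round the work are solid. World frame = base frame: x ahead of the robot, y to its left, z up, the work surface at z = 0. Lengths are in m, angles in rad, forces in N, time in s.
With the tool pointing down it reaches from about 0.4 to 0.875 m from the base axis. Payload 19.3 kg.
Tool frame: the origin (TCP) lies on the centre line of the jaws, within the pads' length; the fingertips stand 11 mm ahead of it and the grasp point (between the pads) lies 8 mm behind it; z points along the fingers, y is the line along which they close (so a half turn about z gives the same grasp; the last joint's range is limited). The gripper opens to 85 mm and grips with 20 to 120 N. Pads are 22 mm wide; open, the fingers measure 114 mm over their backs; the gripper's body (76 mm by 85 mm) begins 54 mm behind the grasp point. The pads swing forward as they close: fully open they stand 13 mm farther back than shut.
Start: joints at [1.268, 0.521, -0.036, 1.599, 0.021, 1.021, -0.113], TCP at [0.144, -0.608, 0.242] pointing down, gripper open.
Joint ranges: [-2.91, 2.91], [-0.3, 2.13], [-1.5, 1.42], [0.17, 2.43], [-1.26, 4.41], [0.16, 1.93], [-2.52, 2.52]. Speed limits (rad/s): [1.89, 1.89, 2.39, 2.39, 3.01, 3.01, 3.01].

INTERFACE

Orientations are given as a rotation vector (axis times angle).
In Python, from plant import sensors, camera, ticket gives the robot as it stands.
- The arm moves only by the tool step_arm, never from a script. Its argument "targets" is a list of rows, each a list of 3 entries, a list of its own where there are three numbers: the shift along the tool's x, y, z each as a share of 500 mm, from -1 to 1, then the turn about the tool's z as a share of 90 degrees, from -1 to 1, then the closure, from -1 (fully open) to 1 (shut). A call has 1 to 10 rows; each row shifts and turns the commanded pose from where the row before left it, along the tool's axes as they then stand; what a row does not reach is not made up. A row lasts 1/10 s, in which the tool goes at most 50 mm and 8.59 degrees, less where a joint would pass 70% of its speed; a pose out of reach is approached as far as the arm can. A call with a number of a shift or a turn outside -1 to 1 is refused whole. A call with a gripper value outside its range is refused whole. The fingers move at their own pace and stop on an object; the grip force is fixed at half the most. Time passes only in rows, so rows that do not move let the fingers close. It gives the time, the measured TCP pose, the force, the opening and the grip force at its end, in the units of the state.
- sensors.get_state(): the state, without advancing time (a new reading comes with each control period).
- camera(name): name is "side" or "top"; returns a dict with "color" (400x640x3 uint8, red, green, blue), "fov_y" (degrees; the focal length in pixels is half the picture's height over the tangent of half this angle, whatever the lens; pixels are square), "cx", "cy" (the principal point, pixels), "k1" (the pictures are not rectified: a ray, as slopes to the right and down, at radius r is drawn at 1 + k1 r^2 times it, then the intrinsics apply), "pose" (4x4, takes a point from camera to world coordinates). Camera axes: x right, y up, looking along -z (the intrinsics and any distortion apply to the point x, -y, -z); pixel columns grow to the right and rows downward; lengths in m; the calibration is good to about 2 mm. A picture is of the moment at which its call begins. There is no depth.
- ticket.hand_in(): hands the job in; it is judged then, once.
The state is a dict: "time_s": time; "q": joint angles; "joint_vel": joint speeds; "joint_torque": joint torques, N m; "ee_pos": TCP position; "tcp_rot": TCP orientation; "force": force on the tool from outside, world axes, zero at the start; "torque": the same for the moment, N m; "gripper_width": opening from 0.0 (shut) to 1.0 (fully open); "finger_force": force on a finger pad.
Only numpy, scipy, OpenCV 4.12 (cv2) and the standard library are available. Lean on these libraries where they do the work, as an engineer would, in place of code of your own. Each camera call takes 0.05 s, during which the arm holds its last target. There are 200 camera calls.

## Working session

There is one attempt and no reset: what is moved stays moved. The work goes in short steps, Python scripts to look and compute and a tool call to move; the robot and the scene stay as the last step left them, time stands still between calls to the robot, and variables do not carry over. Pictures are saved under pics/ and viewed, at most 10 in all, crops included, and the job is handed in when it is done.

Besides the shell and the picture viewer there is one more tool, called after "Request:" in YAML: its name, and indented under it one key for each argument. step_arm: Moves the arm, as the interface text tells. Shift numbers are shares of 500 mm and turn numbers shares of 90 degrees, none past 1 either way. Its arguments: {"type":"object","properties":{"targets":{"type":"array"}},"required":["targets"]}

```bash
mkdir -p pics; ls
python3 - <<'E'
from plant import sensors,camera
import cv2,numpy as np
s=sensors.get_state();print({k:np.round(v,3) for k,v in s.items()})
for n in("side","top"):
    c=camera(n);cv2.imwrite(f"pics/{n}0.png",c["color"][:,:,::-1]);np.save(f"pics/{n}0.npy",c["color"])
    print(n,c["fov_y"],c["cx"],c["cy"],c["k1"],np.round(c["pose"],4).tolist())
E
```

```text
pics
{'time_s': np.float64(0.0), 'q': array([ 1.268,  0.522, -0.036,  1.6  ,  0.021,  1.021, -0.113]), 'joint_vel': array([ 0.002,  0.001, -0.002, -0.   , -0.001, -0.   ,  0.001]), 'joint_torque': array([-1.0000e-03, -9.2711e+01,  1.9800e+00, -3.6993e+01,  1.8000e-02,
        8.0000e-03,  0.0000e+00]), 'ee_pos': array([ 0.144, -0.608,  0.242]), 'tcp_rot': array([-3.119, -0.365,  0.   ]), 'force': array([-0.444, -0.807, -0.936]), 'torque': array([-0.014,  0.038, -0.018]), 'finger_force': np.float64(0.0), 'gripper_width': np.float64(0.997)}
side 42.66670935350578 321.7315210475284 199.46687546247992 -0.12123531204829753 [[0.205, 0.454, -0.8671, -1.2569], [-0.9787, 0.1055, -0.1762, -0.2459], [0.0115, 0.8848, 0.4659, 1.026], [0.0, 0.0, 0.0, 1.0]]
top 48.16588720613402 318.75043203542475 201.1165786664222 -0.09180570631927491 [[0.027, 0.9935, -0.1106, 0.367], [-0.9996, 0.0257, -0.0134, 0.1247], [-0.0105, 0.1109, 0.9938, 1.5147], [0.0, 0.0, 0.0, 1.0]]
```

View pics/side0.png

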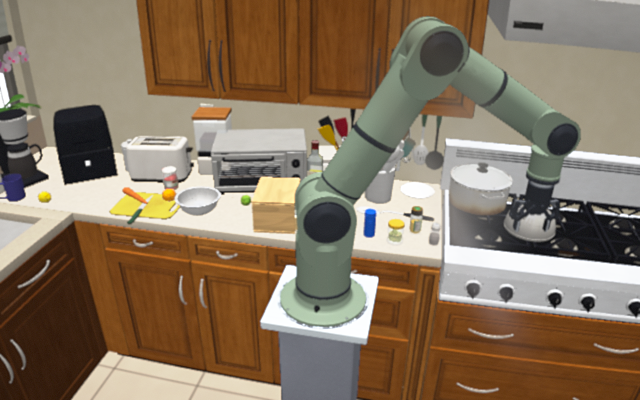

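View pics/top0.png

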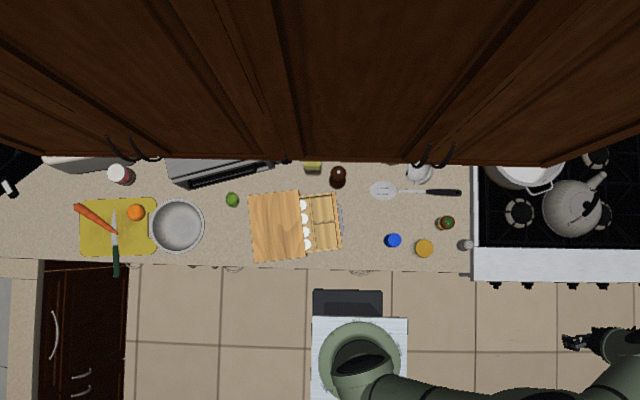

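The top view shows the unit at about (275,225), with its drawer open to the right as far as column 342. Several things could be the ones meant, given here as top / side pixels:
- **Blue cylinder:** (393,240) / (370,222). This is the blue look-alike.
- **Yellow-lidded wide jar:** (424,248) / (396,231). This is the storage jar.
- **Dark-capped jar:** (446,223) / (416,219). This fits the spice jar.
- **Small grey-topped shaker:** (467,244) / (435,232). This fits the salt.

I'll check these in one enlarged crop.

Run:
```python
import cv2,numpy as np
a=cv2.imread("pics/side0.png")[195:250,355:455];b=cv2.imread("pics/top0.png")[160:270,240:480]
a=cv2.resize(a,(500,275),interpolation=cv2.INTER_CUBIC);b=cv2.resize(b,(720,330),interpolation=cv2.INTER_CUBIC)
a=cv2.copyMakeBorder(a,0,0,0,220,cv2.BORDER_CONSTANT)
cv2.imwrite("pics/crop0.png",np.vstack([a[:265],b]))
```

```text
(no output)
```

View pics/crop0.png

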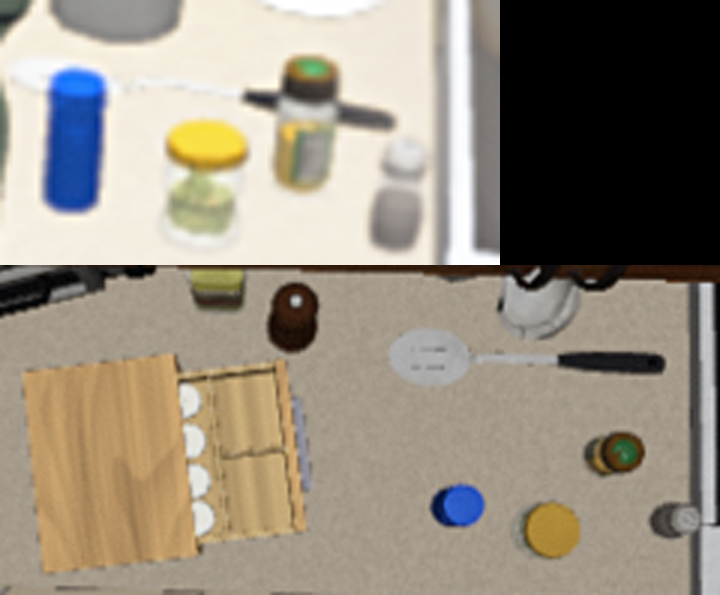

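The crop confirms it: the dark-capped labelled jar is the spice, the narrow pale-topped shaker is the salt, and the blue and yellow-lidded ones are not meant. Next I'll measure them.

```bash
cat > h.py <<'E'
import numpy as np,cv2
from plant import camera,sensors
def K(c):
    f=c["color"].shape[0]/2/np.tan(np.radians(c["fov_y"]/2))
    return np.array([[f,0,c["cx"]],[0,f,c["cy"]],[0,0,1.]]),np.array([c["k1"],0,0,0,0.])
def ray(c,px):
    k,d=K(c);u=cv2.undistortPoints(np.array(px,float).reshape(-1,1,2),k,d)[:,0]
    P=np.array(c["pose"]);v=np.c_[u[:,0],-u[:,1],-np.ones(len(u))]@P[:3,:3].T
    return P[:3,3],v
def onplane(c,px,z):
    o,v=ray(c,px);return o+v*((z-o[2])/v[:,2])[:,None]
def two(c1,p1,c2,p2):
    o1,v1=ray(c1,p1);o2,v2=ray(c2,p2)
    t=np.linalg.lstsq(np.c_[v1[0],-v2[0]],o2-o1,rcond=None)[0]
    a,b=o1+t[0]*v1[0],o2+t[1]*v2[0];return (a+b)/2,np.linalg.norm(a-b)
def proj(c,X):
    P=np.array(c["pose"]);q=(np.atleast_2d(X)-P[:3,3])@P[:3,:3];k,d=K(c)
    return cv2.projectPoints(np.c_[q[:,0],-q[:,1],-q[:,2]],np.zeros(3),np.zeros(3),k,d)[0][:,0]
E
python3 - <<'E'
from h import *
np.set_printoptions(precision=4,suppress=True)
t,s=camera("top"),camera("side")
cp=lambda u,v:(240+(u+.5)/3-.5,160+(v-265+.5)/3-.5)
cs=lambda u,v:(355+(u+.5)/5-.5,195+(v+.5)/5-.5)
print("spice top",onplane(t,[cp(624,452)],.105),onplane(s,[cs(313,68)],.105),two(t,cp(624,452),s,cs(313,68)))
print("salt top",onplane(t,[cp(686,518)],.087),onplane(s,[cs(405,148)],.083),two(t,cp(686,518),s,cs(405,150)))
print("blue",onplane(t,[cp(461,505)],.105),"jar",onplane(t,[cp(551,530)],.082),"mill",onplane(t,[cp(296,300)],.17))
print("unit top corners",onplane(t,[cp(22,374),cp(174,355),cp(199,553),cp(45,573)],.138))
print("panel outer top",onplane(t,[cp(287,361),cp(306,527)],.084))
print("pull outer top",onplane(t,[cp(297,397),cp(311,488)],.084))
print("spoon handle",onplane(t,[cp(560,361),cp(663,364)],.015))
# mask check: wood unit top, spice cap, salt
im=t["color"];hsv=cv2.cvtColor(im,cv2.COLOR_RGB2HSV)
def blob(m,x0,y0,x1,y1):
    w=np.zeros_like(m);w[y0:y1,x0:x1]=m[y0:y1,x0:x1]
    n,l,st,ce=cv2.connectedComponentsWithStats(w);i=1+st[1:,4].argmax();return (l==i).astype(np.uint8),st[i],ce[i]
m=((hsv[...,2]<95)*255).astype(np.uint8)
_,st,ce=blob(m,430,205,460,240);print("cap mask",st,ce)
b=((hsv[...,1]<25)&(hsv[...,2]<190)).astype(np.uint8)*255
print(hsv[240:250,450:474,1]);print(hsv[240:250,450:474,2])
E
```

```text
spice top [[ 0.4679 -0.2665  0.105 ]] [[ 0.4694 -0.263   0.105 ]] (array([ 0.4675, -0.2645,  0.1065]), np.float64(0.003089185371947467))
salt top [[ 0.4002 -0.3385  0.087 ]] [[ 0.4022 -0.3353  0.083 ]] (array([ 0.4   , -0.3374,  0.0834]), np.float64(0.004330433007693413))
blue [[ 0.408 -0.094  0.105]] jar [[ 0.3843 -0.1942  0.082 ]] mill [[0.6094 0.0857 0.17  ]]
unit top corners [[0.5304 0.367  0.138 ]
 [0.5543 0.2098 0.138 ]
 [0.3513 0.1778 0.138 ]
 [0.3264 0.3345 0.138 ]]
panel outer top [[0.5582 0.0914 0.084 ]
 [0.3812 0.0671 0.084 ]]
pull outer top [[0.5196 0.0798 0.084 ]
 [0.4227 0.0627 0.084 ]]
spoon handle [[ 0.5755 -0.2188  0.015 ]
 [ 0.5753 -0.3367  0.015 ]]
cap mask [435 216  20  14 172] [444.814  222.3779]
[[41 43 38 41 39 41 44 38 38 41 34 26 36 34 32 27 23 25 19 21 19 18 14  3]
 [42 41 38 40 42 41 39 41 39 28 30 39 34 31 25 22 19 20 11 17 15 19 21  6]
 [40 41 41 38 40 41 40 37 24 33 30 36 37 25 16 21 17 13  7  7  6 10 19  8]
 [41 42 42 39 40 41 36 30 28 33 27 33 28 16 24 21 14  8  3  5  4  4 14 13]
 [42 42 41 41 40 38 33 30 18 31 44 34 30 24 16 16 13  5  5  5  5  6 11 10
[... 688 characters left out ...]
64 165 168 167 167 142  77  55  62  75  78  72  78 119 124 147 159
  155 156 142 143 147 118]
 [163 162 162 168 166 166 132  59  56  65  75  76  60  73 115 128 153 147
  140 157 154 137 140 124]
 [164 163 162 168 171 166 115  52  62  66  77  82  72  78 120 131 152 154
  140 143 159 156 160 126]
 [170 167 158 166 171 165 127  51  59  64  77  80  71  69 112 132 149 159
  157 156 142 146 152 111]
 [166 165 164 167 168 171 149  81  55  59  72  81  70  58  86 126 136 152
  157 161 158 159 142 131]
 [164 162 166 167 162 169 157 112  55  58  64  78  82  71  68  98 125 127
  134 147 140 122  96 119]
 [164 162 166 165 162 168 160 142  99  74  62  62  73  75  72  62  77 106
  116 117 100  69  62 116]]
```

Request:
step_arm:
  targets:
    - [[0, 0, 0], -0.095, -1]
    - [[0, 0, 0], -0.095, -1]
    - [[0, 0, 0], -0.095, -1]
    - [[0, 0, 0], -0.095, -1]
    - [[0, 0, 0], -0.095, -1]
    - [[0, 0, 0], -0.095, -1]
    - [[0, 0, 0], -0.095, -1]
    - [[0, 0, 0], -0.095, -1]
    - [[0, 0, 0], -0.095, -1]
    - [[0, 0, 0], -0.094, -1]

```text
time_s: 1.2
ee_pos: [0.1441, -0.6081, 0.2421]
tcp_rot: [-2.038, -2.39, -0.0]
force: [0.0, -0.3, 0.0]
gripper_width: 1.001
finger_force: 0.0
```

Request:
step_arm:
  targets:
    - [[0.045, 0.059, 0], 0, -1]
    - [[0.045, 0.059, 0], 0, -1]
    - [[0.045, 0.059, 0], 0, -1]
    - [[0.045, 0.059, 0], 0, -1]
    - [[0.045, 0.059, 0], 0, -1]
    - [[0.045, 0.059, 0], 0, -1]
    - [[0.045, 0.059, 0], 0, -1]
    - [[0.045, 0.059, 0], 0, -1]
    - [[0.045, 0.059, 0], 0, -1]
    - [[0.045, 0.059, 0], 0, -1]

```text
time_s: 2.2
ee_pos: [0.4023, -0.3397, 0.2423]
tcp_rot: [2.046, 2.384, -0.0]
force: [0.6, -0.4, 0.5]
gripper_width: 0.997
finger_force: 0.0
```

```bash
cat >> h.py <<'E'
from scipy.spatial.transform import Rotation as Ro
def delta(x,y,z):
    "shares of 500 mm in tool axes to reach world point, and deg yaw error to unit"
    s=sensors.get_state();R=Ro.from_rotvec(s["tcp_rot"])
    d=R.inv().apply(np.array([x,y,z])-s["ee_pos"])/.5
    X=R.as_matrix()[:,0];return np.round(d,4),round(np.degrees(np.arctan2(X[1],X[0])),2),np.round(s["q"],2)
E
python3 -c "
from h import *
print(delta(.401,-.337,.058))"
```

```text
(array([ 0.0059, -0.0017,  0.3687]), np.float64(98.73), array([ 0.97,  0.4 , -0.5 ,  1.84,  0.23,  0.96,  0.52]))
```

Request:
step_arm:
  targets:
    - [[0.006, -0.002, 0.04], 0, -1]
    - [[0, 0, 0.05], 0, -1]
    - [[0, 0, 0.05], 0, -1]
    - [[0, 0, 0.05], 0, -1]
    - [[0, 0, 0.05], 0, -1]
    - [[0, 0, 0.04], 0, -1]
    - [[0, 0, 0.03], 0, -1]
    - [[0, 0, 0.03], 0, -1]
    - [[0, 0, 0.03], 0, -1]
    - [[0, 0, 0], 0, -1]

```text
time_s: 3.2
ee_pos: [0.3993, -0.3375, 0.0558]
tcp_rot: [-2.044, -2.383, 0.0]
force: [0.3, 0.8, -0.1]
gripper_width: 1.002
finger_force: 0.0
```

Run:
```python
from h import *
print(delta(.401,-.337,.058))
t,s=camera("top"),camera("side")
a=cv2.resize(s["color"][190:260,370:470],(600,420),interpolation=cv2.INTER_CUBIC)
cv2.imwrite("pics/g1.png",a[:,:,::-1])
```

```text
(array([ 0.0005,  0.0034, -0.0044]), np.float64(98.76), array([ 0.86,  0.67, -0.37,  1.98,  0.43,  0.57,  0.35]))
```

View pics/g1.png

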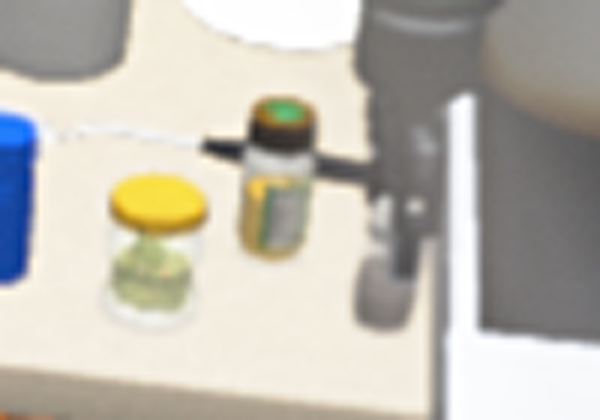

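The shaker, at about crop (387,285), stands between the fingers, but the near finger at (406,250) looks a little right of its axis. I'll check the lateral offset in numbers.

Run:
```python
from h import *
s=camera("side");st=sensors.get_state();R=Ro.from_rotvec(st["tcp_rot"]).as_matrix();p=st["ee_pos"]
cr=lambda X:np.round((proj(s,X)-[370,190])*6,0).tolist()
print("near tip pred",cr(p+R@[0,-.05,.005]),cr(p+R@[0,-.05,-.03]))
for x,y in((.401,-.337),(.401,-.330)):print(x,y,cr([[x,y,0.],[x,y,.047],[x,y,.07],[x,y,.085]]))
im=s["color"].astype(int)
for r in(224,230,235,238,241,243):print(r,im[r,424:446].sum(1)//3)
```

```text
near tip pred [[404.0, 293.0]] [[411.0, 243.0]]
0.401 -0.337 [[381.0, 321.0], [390.0, 257.0], [394.0, 225.0], [397.0, 204.0]]
0.401 -0.33 [[369.0, 320.0], [378.0, 256.0], [382.0, 224.0], [385.0, 202.0]]
224 [235 234 234 234 234 234 232 210 186 206 201 144 102 121 171 185 151 116
 109 122 160 229]
230 [235 235 235 235 233 234 231 215 189 173 154 134 109  93  91 106 147 168
 160 148 166 229]
235 [236 236 236 237 230 194 150 145 154 155 149 124  96  89  95 140 201 200
 165 142 158 231]
238 [235 234 234 233 211 157 131 135 140 144 146 147 145 141 148 190 222 203
 163 140 156 231]
241 [235 235 237 234 207 142 114 118 123 127 129 130 127 128 165 218 232 205
 161 137 155 230]
243 [235 235 236 235 219 171 133 122 120 122 124 124 124 148 202 231 234 204
 159 136 156 231]
```

The projections match: the finger sits where predicted and the shaker is centred to within about 2 mm. I'll close the gripper.

Request:
step_arm:
  targets:
    - [[0, 0.003, 0], 0, -0.5]
    - [[0, 0, 0], 0, 0]
    - [[0, 0, 0], 0, 0.3]
    - [[0, 0, 0], 0, 0.6]
    - [[0, 0, 0], 0, 1]
    - [[0, 0, 0], 0, 1]
    - [[0, 0, 0], 0, 1]
    - [[0, 0, 0], 0, 1]
    - [[0, 0, 0], 0, 1]
    - [[0, 0, 0], 0, 1]

```text
time_s: 4.35
ee_pos: [0.4017, -0.3381, 0.0578]
tcp_rot: [2.045, 2.384, -0.0]
force: [-1.7, 0.2, 8.5]
gripper_width: 0.401
finger_force: 56.9
```

Request:
step_arm:
  targets:
    - [[0, 0, 0], 0, 1]
    - [[0, 0, -0.02], 0, 1]
    - [[0, 0, -0.04], 0, 1]
    - [[0, 0, -0.05], 0, 1]
    - [[0, 0, -0.06], 0, 1]
    - [[0, 0, -0.06], 0, 1]
    - [[0, 0, -0.06], 0, 1]
    - [[0, 0, -0.06], 0, 1]
    - [[0, 0, -0.04], 0, 1]
    - [[0, 0, 0], 0, 1]

```text
time_s: 5.35
ee_pos: [0.4023, -0.3383, 0.2553]
tcp_rot: [2.043, 2.381, -0.0]
force: [0.3, -0.3, -1.8]
gripper_width: 0.403
finger_force: 57.6
```

```bash
python3 -c "
from h import *
print(delta(.5076,.1345,.25),delta(.4186,.1207,.25))"
```

```text
(array([0.9026, 0.3518, 0.0086]), np.float64(98.74), array([ 0.98,  0.38, -0.51,  1.83,  0.22,  0.98,  0.53])) (array([0.9024, 0.1717, 0.0081]), np.float64(98.74), array([ 0.98,  0.38, -0.51,  1.83,  0.22,  0.98,  0.53]))
```

The force says it holds something, but a width of 0.40 (34 mm) suggests the grip is on the narrower top. I'll look.

Run:
```python
from h import *
t,s=camera("top"),camera("side")
p=proj(s,sensors.get_state()["ee_pos"])[0];print(p)
x,y=int(p[0]),int(p[1])
a=cv2.resize(s["color"][y-30:y+40,x-50:x+50],(600,420),interpolation=cv2.INTER_CUBIC)
cv2.imwrite("pics/g2.png",a[:,:,::-1])
```

```text
[441.85818145 182.72920986]
```

View pics/g2.png

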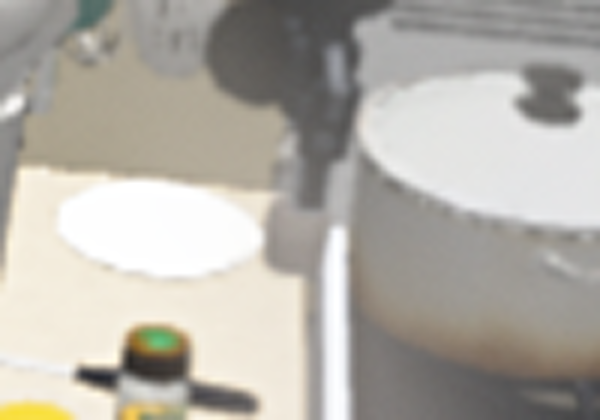

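The shaker hangs upright in the jaws at about crop (295,235), with its underside near y=272. I'll work out the hold height.

Run:
```python
from h import *
s=camera("side");st=sensors.get_state();p=np.array(st["ee_pos"]);print(p)
q=proj(s,p)[0];o=np.array([int(q[0])-50,int(q[1])-30])
for d in(.04,.05,.058,.065,.075):
    e=p-[0,0,d];print(d,np.round((proj(s,[e,e-[.022,0,0]])-o)*6).tolist())
im=s["color"].astype(int)
for r in range(185,203):print(r,im[r,430:452].sum(1)//3)
```

```text
[ 0.40110862 -0.33764563  0.25174179]
0.04 [[297.0, 246.0], [297.0, 263.0]]
0.05 [[295.0, 261.0], [295.0, 278.0]]
0.058 [[293.0, 273.0], [293.0, 290.0]]
0.065 [[292.0, 284.0], [292.0, 301.0]]
0.075 [[290.0, 299.0], [290.0, 316.0]]
185 [228 225 227 229 229 220 199 183 170 158 139 119 111 110 123 162 180 183
 179 166 145 139]
186 [238 230 226 228 225 205 176 167 165 160 142 123 118 117 132 163 179 183
 178 159 142 139]
187 [250 243 232 228 219 190 162 163 166 165 154 146 144 145 154 169 179 183
 178 158 141 140]
188 [251 250 246 234 213 178 157 158 163 166 165 165 162 163 164 167 177 181
 176 157 142 138]
189 [251 251 251 242 206 163 154 157 161 163 165 164 163 161 158 166 193 205
 186 153 138 141]
190 [251 251 252 249 223 167 152 158 160 162 163 164 164 158 155 176 233 245
 213 156 138 140]
191 [252 251 252 252 230 167 148 155 157 160 161 161 160 156 154 184 240 251
 222 155 136 139]
192 [252 251 251 250 225 163 146 150 154 156 157 157 155 152 155 201 245 251
 223 154 134 139]
193 [252 250 248 239 206 156 145 148 152 153 153 153 151 148 160 217 248 252
 219 152 135 140]
194 [250 245 240 228 195 157 145 148 150 152 152 154 151 146 165 225 249 251
 208 140 131 139]
195 [238 233 227 221 199 159 144 147 149 151 151 151 150 149 169 228 249 250
 205 137 129 138]
196 [222 226 226 224 208 174 153 148 146 147 150 150 149 149 176 232 250 252
 214 144 128 136]
197 [225 228 229 228 220 204 185 169 164 160 162 156 150 152 183 234 251 252
 216 144 126 133]
198 [229 229 229 229 226 222 216 214 207 203 197 179 152 150 180 234 250 251
 215 143 124 132]
199 [228 229 229 229 228 228 227 225 224 223 222 189 150 145 175 233 250 251
 213 142 123 129]
200 [230 229 229 229 230 229 229 229 229 231 227 197 161 156 177 232 250 251
 212 138 122 127]
201 [230 230 229 229 228 229 228 228 229 230 227 196 163 158 179 233 251 252
 212 138 120 127]
202 [230 230 230 229 228 228 228 228 228 229 227 195 163 158 180 233 251 252
 211 136 118 126]
```

Request:
step_arm:
  targets:
    - [[0.04, 0.02, 0], 0, 1]
    - [[0.07, 0.03, 0], 0, 1]
    - [[0.08, 0.03, 0], 0, 1]
    - [[0.08, 0.03, 0], 0, 1]
    - [[0.08, 0.03, 0], 0, 1]
    - [[0.08, 0.02, 0], 0, 1]
    - [[0.08, 0.01, 0], 0, 1]
    - [[0.08, 0, 0], 0, 1]
    - [[0.08, 0, 0], 0, 1]
    - [[0.08, 0, 0], 0, 1]

```text
time_s: 6.5
ee_pos: [0.4275, 0.0471, 0.2515]
tcp_rot: [-2.045, -2.383, 0.002]
force: [1.3, 0.9, -1.0]
gripper_width: 0.401
finger_force: 57.6
```

Request:
step_arm:
  targets:
    - [[0.06, 0, 0], 0, 1]
    - [[0.05, 0, 0], 0, 1]
    - [[0.03, 0, 0], 0, 1]
    - [[0.01, 0, 0], 0, 1]
    - [[0, 0, 0], 0, 1]

```text
time_s: 7.0
ee_pos: [0.4168, 0.1199, 0.2517]
tcp_rot: [-2.044, -2.385, 0.001]
force: [0.8, -1.1, -1.1]
gripper_width: 0.404
finger_force: 57.6
```

Run:
```python
from h import *
print(delta(.4186,.1207,.09))
t,s=camera("top"),camera("side")
# predicted cell rims drawn for check, from clean first top picture
im=cv2.cvtColor(np.load("pics/top0.npy"),cv2.COLOR_RGB2BGR)
im=cv2.resize(im[165:265,240:350],(770,700),interpolation=cv2.INTER_CUBIC)[:600]
ux,uy=np.array([-.153,.988,0]),np.array([-.988,-.153,0])
for c in([.4186,.1207,.056],[.5076,.1345,.056]):
    P=[np.array(c)+a*.035*ux+b*.042*uy for a,b in((-1,-1),(1,-1),(1,1),(-1,1))]
    q=((proj(t,P)-[240,165]+.5)*7).astype(int);cv2.polylines(im,[q.reshape(-1,1,2)],True,(0,0,255),1)
now=cv2.resize(s["color"][140:240,240:420,::-1],(720,400),interpolation=cv2.INTER_CUBIC)
cv2.imwrite("pics/cells.png",im)
cv2.imwrite("pics/side2.png",now)
```

```text
(array([0.0009, 0.0043, 0.3234]), np.float64(98.81), array([ 0.21,  0.27, -0.74,  2.04,  0.23,  0.92, -0.5 ]))
```

View pics/cells.png

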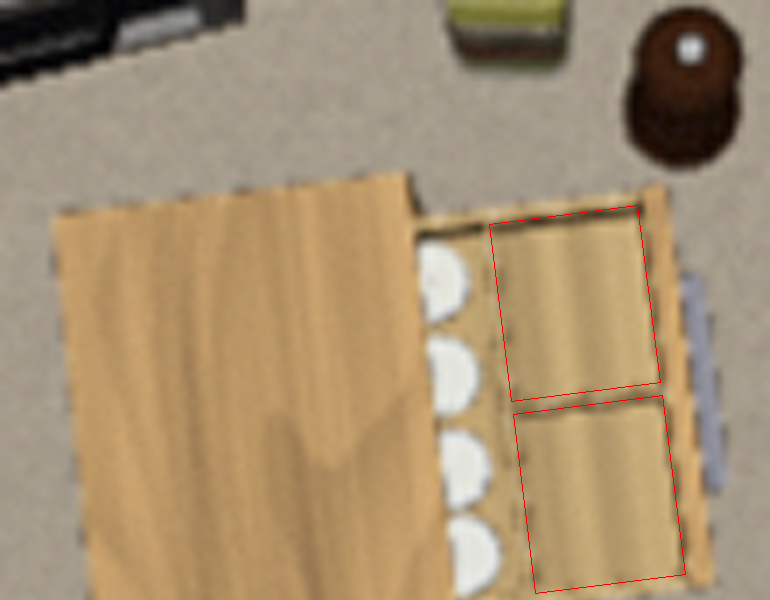

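The predicted cells (red) sit on the real compartments to within about 2 mm: the near one centres at crop (600,495) and the far one at (575,303). I'll lower the salt into the near cell.

Request:
step_arm:
  targets:
    - [[0.001, 0.004, 0.03], 0, 1]
    - [[0, 0, 0.05], 0, 1]
    - [[0, 0, 0.05], 0, 1]
    - [[0, 0, 0.05], 0, 1]
    - [[0, 0, 0.05], 0, 1]
    - [[0, 0, 0.04], 0, 1]
    - [[0, 0, 0.03], 0, 1]
    - [[0, 0, 0.02], 0, 1]
    - [[0, 0, 0], 0, 1]
    - [[0, 0, 0], 0, 1]

```text
time_s: 8.1
ee_pos: [0.4193, 0.1204, 0.0926]
tcp_rot: [2.046, 2.384, 0.0]
force: [-0.7, -0.3, -1.3]
gripper_width: 0.401
finger_force: 57.6
```

Request:
step_arm:
  targets:
    - [[0, 0, 0.006], 0, 1]
    - [[0, 0, 0.006], 0, 1]
    - [[0, 0, 0.006], 0, 1]
    - [[0, 0, 0.004], 0, 1]
    - [[0, 0, 0], 0, 1]

```text
time_s: 8.6
ee_pos: [0.4189, 0.1206, 0.0811]
tcp_rot: [-2.045, -2.384, 0.0]
force: [0.6, 0.4, -1.7]
gripper_width: 0.397
finger_force: 57.6
```

Request:
step_arm:
  targets:
    - [[0, 0, 0.004], 0, 1]
    - [[0, 0, 0.004], 0, 1]
    - [[0, 0, 0], 0, 1]

```text
time_s: 8.9
ee_pos: [0.4189, 0.1206, 0.0771]
tcp_rot: [-2.045, -2.384, 0.0]
force: [-0.4, 0.2, -1.2]
gripper_width: 0.402
finger_force: 57.6
```

Request:
step_arm:
  targets:
    - [[0, 0, 0.004], 0, 1]
    - [[0, 0, 0], 0, 1]

```text
time_s: 9.1
ee_pos: [0.4192, 0.1208, 0.0757]
tcp_rot: [2.045, 2.384, 0.0]
force: [-4.0, -1.4, 14.8]
gripper_width: 0.404
finger_force: 60.1
```

Request:
step_arm:
  targets:
    - [[0, 0, 0.004], 0, 1]
    - [[0, 0, 0], 0, 1]

```text
time_s: 9.3
ee_pos: [0.4187, 0.1207, 0.0746]
tcp_rot: [2.044, 2.384, -0.001]
force: [-15.5, -4.1, 54.7]
gripper_width: 0.403
finger_force: 65.1
```

Contact came at TCP z ≈ 0.076, exactly the grasp height above the drawer floor. I'll back off slightly and release.

Request:
step_arm:
  targets:
    - [[0, 0, -0.004], 0, 1]
    - [[0, 0, 0], 0, 1]

```text
time_s: 9.5
ee_pos: [0.4192, 0.1207, 0.0756]
tcp_rot: [2.045, 2.384, 0.001]
force: [0.0, -0.3, -0.9]
gripper_width: 0.402
finger_force: 58.6
```

Request:
step_arm:
  targets:
    - [[0, 0, 0], 0, 0.15]
    - [[0, 0, 0], 0, 0.1]
    - [[0, 0, 0], 0, 0.05]
    - [[0, 0, 0], 0, 0]
    - [[0, 0, 0], 0, -0.1]
    - [[0, 0, 0], 0, -0.1]
    - [[0, 0, 0], 0, -0.1]

```text
time_s: 10.2
ee_pos: [0.419, 0.1206, 0.0753]
tcp_rot: [-2.046, -2.384, 0.0]
force: [0.2, -0.7, -1.5]
gripper_width: 0.55
finger_force: 0.0
```

Run:
```python
from h import *
print(delta(.4186,.1207,.09))
t,s=camera("top"),camera("side")
a=cv2.resize(t["color"][180:260,290:360,::-1],(525,600),interpolation=cv2.INTER_CUBIC)
b=cv2.resize(s["color"][160:240,250:290,::-1],(270,600),interpolation=cv2.INTER_CUBIC)
cv2.imwrite("pics/rel1.png",np.hstack([a,b]))
```

```text
(array([ 0.0003, -0.0009, -0.0294]), np.float64(98.75), array([-0.  ,  0.57, -0.53,  2.19,  0.58,  0.52, -0.82]))
```

Request:
step_arm:
  targets:
    - [[0, 0, -0.01], 0, -0.1]
    - [[0, 0, -0.02], 0, -0.1]
    - [[0, 0, -0.03], 0, -0.1]
    - [[0, 0, -0.05], 0, -0.1]
    - [[0, 0, -0.06], 0, -0.5]
    - [[0, 0, -0.06], 0, -1]
    - [[0, 0, -0.06], 0, -1]
    - [[0, 0, -0.06], 0, -1]
    - [[0, 0, 0], 0, -1]

```text
time_s: 11.2
ee_pos: [0.4201, 0.1213, 0.2542]
tcp_rot: [2.043, 2.382, 0.006]
force: [0.9, 0.8, -1.0]
gripper_width: 0.997
finger_force: 0.0
```

Run:
```python
from h import *
print(delta(.468,-.265,.083))
```

```text
(array([-0.7782, -0.0246,  0.3421]), np.float64(98.75), array([ 0.22,  0.27, -0.76,  2.03,  0.24,  0.92, -0.51]))
```

Request:
step_arm:
  targets:
    - [[-0.05, 0, 0], 0, -1]
    - [[-0.08, 0, 0], 0, -1]
    - [[-0.08, 0, 0], 0, -1]
    - [[-0.08, 0, 0], 0, -1]
    - [[-0.08, 0, 0], 0, -1]
    - [[-0.08, 0, 0], 0, -1]
    - [[-0.08, 0, 0], 0, -1]
    - [[-0.08, -0.01, 0], 0, -1]
    - [[-0.08, -0.01, 0], 0, -1]
    - [[-0.08, -0.005, 0], 0, -1]

```text
time_s: 12.2
ee_pos: [0.4646, -0.2633, 0.2507]
tcp_rot: [-2.045, -2.384, -0.0]
force: [0.9, 0.6, -0.2]
gripper_width: 1.003
finger_force: 0.0
```

Request:
step_arm:
  targets:
    - [[-0.008, 0, 0], 0, -1]
    - [[0, 0, 0], 0, -1]

```text
time_s: 12.4
ee_pos: [0.4654, -0.2663, 0.2502]
tcp_rot: [-2.047, -2.382, -0.001]
force: [0.2, 1.2, 0.7]
gripper_width: 0.998
finger_force: 0.0
```

Run:
```python
from h import *
print(delta(.468,-.265,.058))
t,s=camera("top"),camera("side")
a=cv2.resize(t["color"][170:260,240:360,::-1],(800,600),interpolation=cv2.INTER_CUBIC)
cv2.imwrite("pics/salt_in.png",a)
```

```text
(array([0.0014, 0.0056, 0.3844]), np.float64(98.66), array([ 0.83,  0.42, -0.56,  1.8 ,  0.26,  0.99,  0.32]))
```

View pics/salt_in.png

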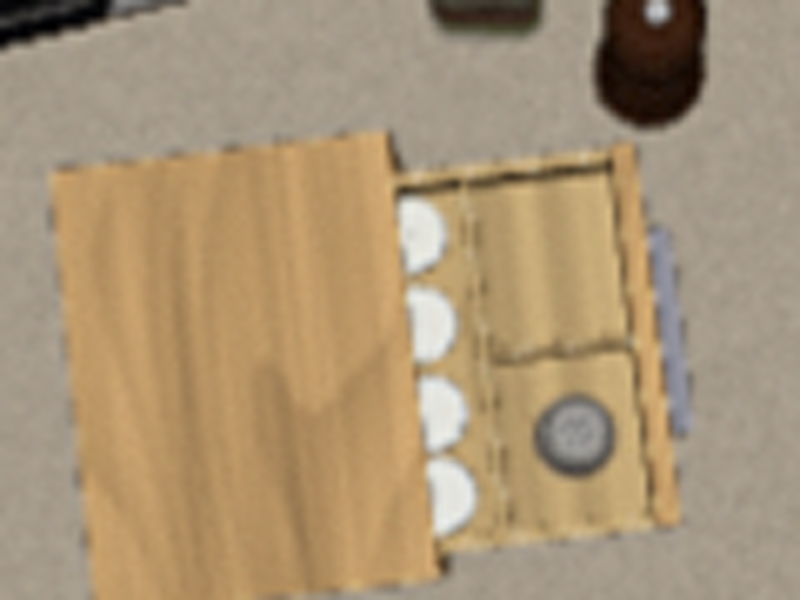

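The salt stands upright in the middle of the near cell (crop (575,435)), and the drawer has not moved. Now the spice jar.

Request:
step_arm:
  targets:
    - [[0.001, 0.006, 0.03], 0, -1]
    - [[0, 0, 0.05], 0, -1]
    - [[0, 0, 0.06], 0, -1]
    - [[0, 0, 0.06], 0, -1]
    - [[0, 0, 0.05], 0, -1]
    - [[0, 0, 0.04], 0, -1]
    - [[0, 0, 0.04], 0, -1]
    - [[0, 0, 0.03], 0, -1]
    - [[0, 0, 0.024], 0, -1]
    - [[0, 0, 0], 0, -1]

```text
time_s: 13.5
ee_pos: [0.4683, -0.264, 0.057]
tcp_rot: [-2.043, -2.384, 0.0]
force: [0.6, -0.2, -0.2]
gripper_width: 0.997
finger_force: 0.0
```

Request:
step_arm:
  targets:
    - [[0, 0, 0], 0, -0.5]
    - [[0, 0, 0], 0, 0]
    - [[0, 0, 0], 0, 0.3]
    - [[0, 0, 0], 0, 0.6]
    - [[0, 0, 0], 0, 1]
    - [[0, 0, 0], 0, 1]
    - [[0, 0, 0], 0, 1]
    - [[0, 0, 0], 0, 1]
    - [[0, 0, 0], 0, 1]

```text
time_s: 14.4
ee_pos: [0.4689, -0.2651, 0.0591]
tcp_rot: [2.045, 2.383, -0.0]
force: [-2.6, 0.8, 9.8]
gripper_width: 0.499
finger_force: 54.8
```

Request:
step_arm:
  targets:
    - [[0, 0, -0.02], 0, 1]
    - [[0, 0, -0.04], 0, 1]
    - [[0, 0, -0.05], 0, 1]
    - [[0, 0, -0.06], 0, 1]
    - [[0, 0, -0.06], 0, 1]
    - [[0, 0, -0.06], 0, 1]
    - [[0, 0, -0.06], 0, 1]
    - [[0, 0, -0.04], 0, 1]
    - [[0, 0, 0], 0, 1]

```text
time_s: 15.3
ee_pos: [0.4697, -0.2651, 0.2566]
tcp_rot: [2.043, 2.381, 0.001]
force: [0.6, -0.4, -1.9]
gripper_width: 0.497
finger_force: 56.0
```

Run:
```python
from h import *
print(delta(.5076,.1345,.25))
```

```text
(array([0.7785, 0.1964, 0.0116]), np.float64(98.74), array([ 0.83,  0.41, -0.57,  1.79,  0.26,  1.01,  0.31]))
```

Request:
step_arm:
  targets:
    - [[0.04, 0.01, 0], 0, 1]
    - [[0.07, 0.02, 0], 0, 1]
    - [[0.08, 0.02, 0], 0, 1]
    - [[0.08, 0.02, 0], 0, 1]
    - [[0.08, 0.02, 0], 0, 1]
    - [[0.08, 0.02, 0], 0, 1]
    - [[0.08, 0.02, 0], 0, 1]
    - [[0.08, 0.02, 0], 0, 1]
    - [[0.08, 0.02, 0], 0, 1]
    - [[0.07, 0.02, 0], 0, 1]

```text
time_s: 16.3
ee_pos: [0.5058, 0.1174, 0.2532]
tcp_rot: [-2.044, -2.385, 0.0]
force: [0.2, -0.3, -0.9]
gripper_width: 0.493
finger_force: 56.0
```

Request:
step_arm:
  targets:
    - [[0.03, 0.006, 0], 0, 1]
    - [[0.008, 0, 0], 0, 1]
    - [[0, 0, 0], 0, 1]

```text
time_s: 16.6
ee_pos: [0.506, 0.1346, 0.253]
tcp_rot: [-2.044, -2.385, 0.001]
force: [-0.0, -0.7, -1.6]
gripper_width: 0.496
finger_force: 56.0
```

Run:
```python
from h import *
print(delta(.5076,.1345,.09))
```

```text
(array([-0.0006,  0.0034,  0.326 ]), np.float64(98.79), array([ 0.14,  0.42, -0.68,  1.83,  0.31,  1.01, -0.51]))
```

Request:
step_arm:
  targets:
    - [[0, 0.003, 0.03], 0, 1]
    - [[0, 0, 0.05], 0, 1]
    - [[0, 0, 0.05], 0, 1]
    - [[0, 0, 0.05], 0, 1]
    - [[0, 0, 0.05], 0, 1]
    - [[0, 0, 0.04], 0, 1]
    - [[0, 0, 0.03], 0, 1]
    - [[0, 0, 0.02], 0, 1]
    - [[0, 0, 0.016], 0, 1]
    - [[0, 0, 0], 0, 1]

```text
time_s: 17.6
ee_pos: [0.5077, 0.1346, 0.0847]
tcp_rot: [-2.045, -2.384, 0.001]
force: [0.5, 0.0, -0.7]
gripper_width: 0.497
finger_force: 56.0
```

Request:
step_arm:
  targets:
    - [[0, 0, 0.004], 0, 1]
    - [[0, 0, 0.004], 0, 1]
    - [[0, 0, 0], 0, 1]

```text
time_s: 17.9
ee_pos: [0.5081, 0.1348, 0.0815]
tcp_rot: [2.045, 2.384, 0.001]
force: [-0.6, -0.4, -0.0]
gripper_width: 0.498
finger_force: 56.0
```

Expected contact is at about 0.077.

Request:
step_arm:
  targets:
    - [[0, 0, 0.003], 0, 1]
    - [[0, 0, 0.003], 0, 1]
    - [[0, 0, 0], 0, 1]

```text
time_s: 18.2
ee_pos: [0.5079, 0.1348, 0.0782]
tcp_rot: [-2.046, -2.384, 0.0]
force: [0.1, 0.2, -0.7]
gripper_width: 0.497
finger_force: 56.0
```

Request:
step_arm:
  targets:
    - [[0, 0, 0.002], 0, 1]
    - [[0, 0, 0], 0, 1]

```text
time_s: 18.4
ee_pos: [0.5079, 0.1348, 0.0772]
tcp_rot: [-2.046, -2.384, -0.0]
force: [1.1, 0.1, -1.2]
gripper_width: 0.494
finger_force: 56.0
```

Request:
step_arm:
  targets:
    - [[0, 0, 0.002], 0, 1]
    - [[0, 0, 0], 0, 1]

```text
time_s: 18.6
ee_pos: [0.508, 0.1349, 0.0771]
tcp_rot: [2.045, 2.384, 0.0]
force: [-5.3, -1.7, 17.1]
gripper_width: 0.494
finger_force: 58.0
```

Request:
step_arm:
  targets:
    - [[0, 0, -0.001], 0, 1]
    - [[0, 0, 0], 0, 0]
    - [[0, 0, 0], 0, -0.05]
    - [[0, 0, 0], 0, -0.1]
    - [[0, 0, 0], 0, -0.15]
    - [[0, 0, 0], 0, -0.22]
    - [[0, 0, 0], 0, -0.22]
    - [[0, 0, 0], 0, -0.22]

```text
time_s: 19.4
ee_pos: [0.5079, 0.1348, 0.0768]
tcp_rot: [-2.045, -2.384, 0.0]
force: [0.6, -0.5, -0.2]
gripper_width: 0.611
finger_force: 0.0
```

Request:
step_arm:
  targets:
    - [[0, 0, -0.01], 0, -0.22]
    - [[0, 0, -0.02], 0, -0.22]
    - [[0, 0, -0.03], 0, -0.22]
    - [[0, 0, -0.05], 0, -0.22]
    - [[0, 0, -0.06], 0, -0.22]
    - [[0, 0, -0.06], 0, -0.22]
    - [[0, 0, -0.06], 0, 0]
    - [[0, 0, -0.04], 0, 1]
    - [[0, 0, 0], 0, 1]

```text
time_s: 20.3
ee_pos: [0.5088, 0.1353, 0.2456]
tcp_rot: [2.044, 2.382, 0.006]
force: [0.5, -0.5, -0.6]
gripper_width: 0.163
finger_force: 0.0
```

Run:
```python
from h import *
print(delta(.479,.024,.085))
```

```text
(array([-0.2111, -0.0944,  0.3206]), np.float64(98.74), array([ 0.14,  0.43, -0.68,  1.83,  0.32,  0.99, -0.52]))
```

Request:
step_arm:
  targets:
    - [[-0.05, -0.022, 0], 0, 1]
    - [[-0.06, -0.027, 0], 0, 1]
    - [[-0.06, -0.027, 0], 0, 1]
    - [[-0.04, -0.018, 0], 0, 1]
    - [[0, 0, 0.05], 0, 1]
    - [[0, 0, 0.07], 0, 1]
    - [[0, 0, 0.07], 0, 1]
    - [[0, 0, 0.06], 0, 1]
    - [[0, 0, 0.04], 0, 1]
    - [[0, 0, 0.02], 0, 1]

```text
time_s: 21.3
ee_pos: [0.4766, 0.0239, 0.0856]
tcp_rot: [-2.044, -2.384, 0.002]
force: [0.4, 0.5, 0.0]
gripper_width: 0.0
finger_force: 0.0
```

Run:
```python
from h import *
print(delta(.479,.024,.085),delta(.4563,.1711,.085))
t,s=camera("top"),camera("side")
a=cv2.resize(t["color"][170:260,240:360,::-1],(530,400),interpolation=cv2.INTER_CUBIC)
b=cv2.resize(s["color"][150:250,245:310,::-1],(260,400),interpolation=cv2.INTER_CUBIC)
cv2.imwrite("pics/prepush.png",np.hstack([a,b]))
```

```text
(array([-0.0006,  0.0048,  0.0011]), np.float64(98.77), array([ 0.23,  0.59, -0.53,  2.08,  0.52,  0.6 , -0.51])) (array([0.2971, 0.0048, 0.0012]), np.float64(98.77), array([ 0.23,  0.59, -0.53,  2.08,  0.52,  0.6 , -0.51]))
```

View pics/prepush.png

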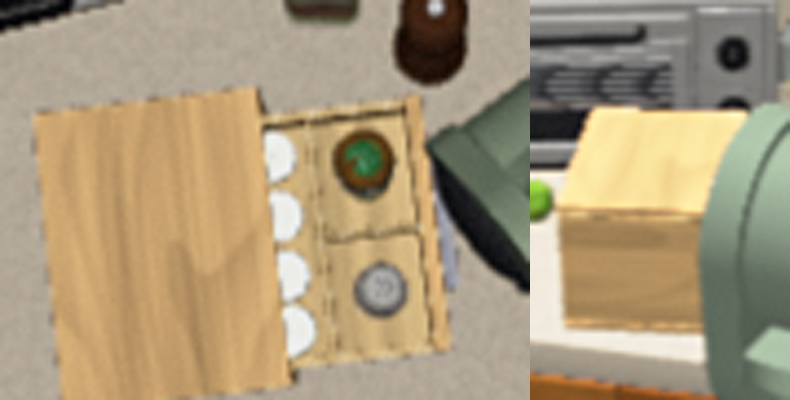

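Both jars stand upright in their cells: the spice at (365,160), far, and the salt at (380,290), near. Now the gentle push.

Request:
step_arm:
  targets:
    - [[0.008, 0.005, 0], 0, 1]
    - [[0.008, 0, 0], 0, 1]
    - [[0.008, 0, 0], 0, 1]
    - [[0.008, 0, 0], 0, 1]
    - [[0.008, 0, 0], 0, 1]
    - [[0.006, 0, 0], 0, 1]
    - [[0.006, 0, 0], 0, 1]
    - [[0.006, 0, 0], 0, 1]
    - [[0.006, 0, 0], 0, 1]
    - [[0.006, 0, 0], 0, 1]

```text
time_s: 22.4
ee_pos: [0.4745, 0.0591, 0.0868]
tcp_rot: [-2.046, -2.384, 0.0]
force: [-1.2, -0.1, -0.4]
gripper_width: 0.002
finger_force: 0.0
```

Request:
step_arm:
  targets:
    - [[0.006, 0, 0], 0, 1]
    - [[0.006, 0, 0], 0, 1]
    - [[0.006, 0, 0], 0, 1]
    - [[0.006, 0, 0], 0, 1]
    - [[0.006, 0, 0], 0, 1]
    - [[0.006, 0, 0], 0, 1]
    - [[0.006, 0, 0], 0, 1]
    - [[0.006, 0, 0], 0, 1]
    - [[0.006, 0, 0], 0, 1]
    - [[0.006, 0, 0], 0, 1]

```text
time_s: 23.4
ee_pos: [0.4701, 0.0888, 0.0868]
tcp_rot: [2.046, 2.384, 0.0]
force: [2.5, -3.7, -0.7]
gripper_width: -0.001
finger_force: 1.6
```

Request:
step_arm:
  targets:
    - [[0.006, 0, 0], 0, 1]
    - [[0.007, 0, 0], 0, 1]
    - [[0.007, 0, 0], 0, 1]
    - [[0.007, 0, 0], 0, 1]
    - [[0.007, 0, 0], 0, 1]
    - [[0.007, 0, 0], 0, 1]
    - [[0.007, 0, 0], 0, 1]
    - [[0.007, 0, 0], 0, 1]
    - [[0.007, 0, 0], 0, 1]
    - [[0.007, 0, 0], 0, 1]

```text
time_s: 24.4
ee_pos: [0.4647, 0.1229, 0.0868]
tcp_rot: [-2.046, -2.384, 0.0]
force: [3.0, -2.5, 1.3]
gripper_width: 0.004
finger_force: 1.6
```

Request:
step_arm:
  targets:
    - [[0.007, 0, 0], 0, 1]
    - [[0.007, 0, 0], 0, 1]
    - [[0.007, 0, 0], 0, 1]
    - [[0.007, 0, 0], 0, 1]
    - [[0.007, 0, 0], 0, 1]
    - [[0.006, 0, 0], 0, 1]
    - [[0.006, 0, 0], 0, 1]
    - [[0.005, 0, 0], 0, 1]
    - [[0.005, 0, 0], 0, 1]
    - [[0.004, 0, 0], 0, 1]

```text
time_s: 25.4
ee_pos: [0.4601, 0.1529, 0.0868]
tcp_rot: [-2.046, -2.384, 0.0]
force: [3.8, -3.1, 0.5]
gripper_width: 0.003
finger_force: 1.6
```

Run:
```python
from h import *
print(delta(.4563,.1711,.085)[0])
```

```text
[ 0.0371 -0.0019  0.0036]
```

Slowly until it meets the stop.

Request:
step_arm:
  targets:
    - [[0.004, 0, 0], 0, 1]
    - [[0.004, 0, 0], 0, 1]
    - [[0.004, 0, 0], 0, 1]
    - [[0.004, 0, 0], 0, 1]
    - [[0.004, 0, 0], 0, 1]
    - [[0.004, 0, 0], 0, 1]

```text
time_s: 26.0
ee_pos: [0.4583, 0.1648, 0.0868]
tcp_rot: [-2.046, -2.384, 0.0]
force: [2.6, -2.4, 0.9]
gripper_width: 0.001
finger_force: 1.5
```

Request:
step_arm:
  targets:
    - [[0.003, 0, 0], 0, 1]
    - [[0.003, 0, 0], 0, 1]

```text
time_s: 26.2
ee_pos: [0.4578, 0.1677, 0.0868]
tcp_rot: [-2.046, -2.384, -0.0]
force: [3.2, -2.7, -0.4]
gripper_width: 0.002
finger_force: 1.5
```

Request:
step_arm:
  targets:
    - [[0.003, 0, 0], 0, 1]
    - [[0, 0, 0], 0, 1]

```text
time_s: 26.4
ee_pos: [0.4575, 0.1694, 0.0868]
tcp_rot: [-2.045, -2.384, -0.0]
force: [0.5, -1.0, 0.6]
gripper_width: -0.003
finger_force: 0.3
```

Request:
step_arm:
  targets:
    - [[0.003, 0, 0], 0, 1]
    - [[0, 0, 0], 0, 1]

```text
time_s: 26.6
ee_pos: [0.4572, 0.1707, 0.0868]
tcp_rot: [-2.045, -2.384, 0.0]
force: [0.8, -0.8, 0.8]
gripper_width: -0.001
finger_force: 0.7
```

Request:
step_arm:
  targets:
    - [[0.003, 0, 0], 0, 1]
    - [[0, 0, 0], 0, 1]

```text
time_s: 26.8
ee_pos: [0.457, 0.1722, 0.0868]
tcp_rot: [-2.045, -2.384, 0.0]
force: [0.3, -1.8, -0.5]
gripper_width: 0.002
finger_force: 0.8
```

Request:
step_arm:
  targets:
    - [[0.003, 0, 0], 0, 1]
    - [[0, 0, 0], 0, 1]

```text
time_s: 27.0
ee_pos: [0.4569, 0.1736, 0.0868]
tcp_rot: [-2.045, -2.384, 0.0]
force: [0.2, -2.5, -0.1]
gripper_width: -0.003
finger_force: 1.1
```

Request:
step_arm:
  targets:
    - [[0.002, 0, 0], 0, 1]
    - [[0, 0, 0], 0, 1]

```text
time_s: 27.2
ee_pos: [0.4568, 0.1737, 0.0868]
tcp_rot: [2.046, 2.383, -0.002]
force: [0.8, -7.5, 2.7]
gripper_width: -0.001
finger_force: 3.9
```

Force is rising with no travel, so the stop is met. One more small press will confirm it, then I'll back off, retreat and look.

Request:
step_arm:
  targets:
    - [[0.002, 0, 0], 0, 1]
    - [[0, 0, 0], 0, 1]

```text
time_s: 27.4
ee_pos: [0.4568, 0.1738, 0.0868]
tcp_rot: [2.046, 2.382, -0.003]
force: [2.9, -12.4, 4.2]
gripper_width: -0.003
finger_force: 6.5
```

Request:
step_arm:
  targets:
    - [[-0.006, 0, 0], 0, 1]
    - [[-0.02, 0, 0], 0, 1]
    - [[-0.04, 0, 0], 0, 1]
    - [[-0.06, 0, 0], 0, 1]
    - [[-0.06, 0, 0], 0, 1]
    - [[-0.06, 0, 0], 0, 1]
    - [[-0.06, 0, -0.04], 0, 1]
    - [[-0.05, 0, -0.06], 0, 1]
    - [[-0.05, 0, -0.08], 0, 1]
    - [[-0.05, 0, -0.06], 0, 1]

```text
time_s: 28.4
ee_pos: [0.4914, -0.0511, 0.2088]
tcp_rot: [2.045, 2.384, 0.002]
force: [1.6, 0.7, 0.0]
gripper_width: -0.0
finger_force: 0.0
```

Request:
step_arm:
  targets:
    - [[-0.06, 0, 0], 0, 1]
    - [[-0.06, 0, 0], 0, 1]
    - [[-0.04, 0, 0], 0, 1]
    - [[0, 0, 0], 0, 1]
    - [[0, 0, 0], 0, 1]

```text
time_s: 28.9
ee_pos: [0.5032, -0.1291, 0.2066]
tcp_rot: [-2.046, -2.383, -0.001]
force: [0.0, -0.0, 0.7]
gripper_width: -0.002
finger_force: 0.0
```

Run:
```python
from h import *
t,s=camera("top"),camera("side")
a=cv2.resize(t["color"][160:270,240:480,::-1],(720,330),interpolation=cv2.INTER_CUBIC)
b=s["color"][130:250,60:460,::-1]
b=cv2.copyMakeBorder(cv2.resize(b,(720,216)),0,0,0,0,cv2.BORDER_CONSTANT)
cv2.imwrite("pics/end.png",np.vstack([a,b]))
```

```text
(no output)
```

View pics/end.png

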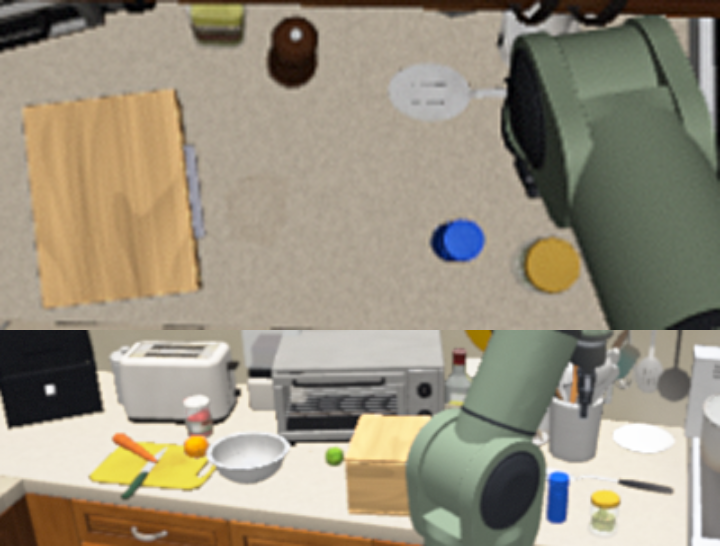

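The drawer is shut: only the steel lip shows, at (193,190). The mill, blue jar, storage jar and spoon are where they were, and the arm is clear of everything.

```bash
python3 -c "
from plant import ticket
print(ticket.hand_in())"
```

```text
the job is handed in; nothing more can be done
None
```

The salt shaker and the spice jar stand upright in the drawer's two front compartments (salt in the near one, spice in the far one), the drawer is pushed fully shut to its stop, and the job was handed in at about 29 s of the 72 s allowed.

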